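# Tare the dispensing balance with the vial on its plate

### The job

Stand the teal-capped vial from the counter on the steel plate of the balance and let go of it, then zero the balance by pressing its round middle key just until it clicks (the force suddenly drops), no further, and let the key come back up. Set the vial down gently and do not lean on the key or press the keys beside it. Leave the other things where they are.

Things in the scene. Friction and masses are not known exactly. Their poses are not given: they have to be found in the camera images.
- vial_mid (a point): middle of the vial to be tared (half-way up, on its axis): an upright white capsule vial with a teal screw cap, 31 mm across, 62 mm tall, 24 to 55 g, standing alone on the free front corner of the counter to the robot's right; its z axis points up the vial
- balance: the balance, fixed on the near table to the robot's left: a white wedge-shaped housing 170 mm deep (x), 150 mm wide (y), 66 mm high, with a rectangular steel plate on top at the back and a sloping key panel at the front. Origin at the centre of its underside, on the table; its x axis points from the keys to the plate (its front is -x), z up
- plate_centre (a point): centre of the upper face of the balance's steel plate, 78 mm above the table; the plate is 74 mm (x) by 110 mm (y), rigid, flat, without a rim; axes as the balance
- key_spot (a point): point on the sloping panel's surface under the centre of the round key (29 mm across). z: outward normal, 22 degrees off vertical, leaning to the front; x up the slope; y along the key row. The key's flat top stands 8.5 to 18.5 mm out along z; how far is not given and differs each start
- square_top (a point): centre of the top of the square key (24 mm wide), beside the round key, 47 mm to its -y side along the panel; its top stands 6 mm out from the panel. All keys are of one grey plastic
- bar_top (a point): centre of the top of the bar key (12 by 34 mm, long along the row), 47 mm to the +y side of the round key; its top stands 6 mm out from the panel
- key_click (a joint): travel of the dome under the round key, m, 0 = up. The cap first has 0 to 3 mm of free play (0.5 N, not given, stays where left); then the dome resists 3.6 N at 0, peak 7 N at 1.6 mm, falls to 2 N at 4.7 mm (click; clicked from 2.6 mm), then 2.8 N at 5.5 mm, 4.3 N at 6, 7.9 N at 7, solid at 7.5. Over 6 mm is leaning on it. Springs back
- square_key (a joint): travel of the square key, m, 0 = up (1.2 N to start, then 0.6 N per mm)
- bar_key (a joint): travel of the bar key, m, 0 = up (1.2 N to start, then 0.6 N per mm)
- bottle: brown glass bottle, 57 mm across, 100 mm tall, on the counter beyond the vial; origin at the centre of its underside
- stamp: round brown stamp, 38 mm across, 65 mm tall, on the counter to the left of the vial; origin at the centre of its underside
- cutter: blue tablet cutter, 87 by 41 mm, 26 mm tall, on the table between robot and balance; origin at the centre of its underside
- blister: blister strip, 42 by 95 mm, 5 mm thick, on the table; origin at the centre of its underside

How it is judged:
On the way, in this order (a step that is already met when the one before it is completed fails the run):
1. the vial stands upright on the plate, let go and at rest, the key not pressed (horizontal distance between vial_mid and plate_centre below 0.035 m and z of vial_mid in the frame of plate_centre between 0.028 and 0.034 m and angle between vial_mid's own z axis and vertical below 0.1 rad and linear speed of vial below 0.02 m/s and contact force between the fingers and vial below 0.1 N and value of joint key_click below 0.001 m), for 0.2 s.
2. the round key is pressed past its click (horizontal distance between vial_mid and plate_centre below 0.035 m and z of vial_mid in the frame of plate_centre between 0.028 and 0.034 m and angle between vial_mid's own z axis and vertical below 0.1 rad and value of joint key_click above 0.0026 m), for 0.02 s.
3. the round key has come back up (value of joint key_click below 0.0008 m), for 0.2 s.
At the end, for the whole second after the job is handed in: The vial stands upright (within 0.1 rad) on the steel plate, its axis within 35 mm of the plate's centre, released and at rest; all three keys are up (the round one within 0.8 mm) (horizontal distance between vial_mid and plate_centre below 0.035 m and z of vial_mid in the frame of plate_centre between 0.028 and 0.034 m and angle between vial_mid's own z axis and vertical below 0.1 rad and linear speed of vial below 0.02 m/s and contact force between the fingers and vial below 0.1 N and value of joint key_click below 0.0008 m and value of joint each of square_key, bar_key below 0.001 m); the robot touches nothing.
It fails at once if the round key is pressed more than 1.3 mm past the bottom of its force drop (6 mm of dome travel) (value of joint key_click above 0.006 m).
It fails at once if a key beside the round one is pressed (more than 2 mm) (value of joint any of square_key, bar_key above 0.002 m).
It fails at once if the vial is dropped (moves faster than 0.5 m/s while nothing holds it) (contact force between the fingers and vial below 0.05 N and linear speed of vial above 0.5 m/s).
It fails at once if the vial is pushed hard onto the balance (more than 60 N) (contact force between vial and balance above 60 N).
It fails at once if one of the other things is moved by more than 30 mm (distance of any of bottle, stamp, cutter, blister from where it was at the start of the episode above 0.03 m).
It also fails if it takes over 67 s, if anything falls off the work surface, if the arm or the gripper's body presses on something with over 40 N, if the wrist force passes 120 N, or if a joint passes its speed limit or range.

### The arm

A 6-joint arm with a two-finger parallel gripper is mounted at the origin on the work surface; the furniture and walls round the work are solid. World frame = base frame: x ahead of the robot, y to its left, z up, the work surface at z = 0. Lengths are in m, angles in rad, forces in N, time in s.
With the tool pointing down it reaches from about 0.35 to 0.85 m from the base axis. Payload 8.1 kg.
Tool frame: the origin (TCP) lies midway between the tips of the shut fingers; the grasp point (between the pads) lies 19 mm behind it (grip_depth is the distance from the TCP to the grasp point, in m); z points along the fingers, y is the direction in which the jaws open and shut (so a half turn about z gives the same grasp; the last joint's range is limited). The gripper opens to 85 mm and grips with 20 to 120 N. Pads are 22 mm wide; open, the fingers measure 114 mm over their backs; the gripper's body (76 mm by 85 mm) begins 54 mm behind the grasp point. The pads swing forward as they close: fully open they stand 13 mm farther back than shut.
Start: joints at [1.02, 0.13, 1.488, -0, 1.523, -0.085], TCP at [0.269, 0.536, 0.231] pointing down, gripper open.
Joint ranges: [-2.96, 2.96], [-0.89, 2.26], [0.02, 2.5], [-1.34, 4.48], [0, 2.73], [-2.66, 2.66]. Speed limits (rad/s): [2.39, 2.39, 2.79, 3.14, 3.14, 3.14].

### API

Orientations are given as a unit quaternion [x, y, z, w].
In Python, from rig import sense, camera, camera_model, sign_off, grip_depth gives the robot as it stands. The module is installed in compiled form; this text tells all that it offers.
- The arm moves only by the shell command python3 -m jog 'ROWS' [OPENING]. ROWS is JSON, a list of rows, each a list of 2 entries, a list of its own where there are three numbers: the shift along the tool's x, y, z in mm, then the turn about the tool's z in degrees. In form: [[[dx, dy, dz], twist], ...]. A call has 1 to 20 rows; each row shifts and turns the commanded pose from where the row before left it, along the tool's axes as they then stand; what a row does not reach is not made up. A row lasts 1/8 s, in which the tool goes at most 62.5 mm and 10.7 degrees, less where a joint would pass 70% of its speed; a pose out of reach is approached as far as the arm can. A call is refused whole if a number of a shift passes 62.5 or a number of a turn 10.7, either way. A call with a gripper value outside its range is refused whole. OPENING is the finger opening in mm, from 0 to 85.4, set as the call begins (- or left out, the last holds). The fingers move at their own pace and stop on an object; the grip force is fixed at half the most. Time passes only in rows, so rows that do not move let the fingers close. It gives the time, the measured TCP pose, the force and the opening at its end, in the units of the state.
- sense(): the state, without advancing time (a new reading comes with each control period).
- camera(name): name is "scene" or "top" or "wrist"; returns (picture, depth): 384x512x3 uint8, blue, green, red; 384x512 float32, m along the optical axis (not along the pixel's ray), 0 where there is no reading.
- camera_model(name): a dict with "fx", "fy", "cx", "cy" (pixels), "cam_to_world" (4x4, takes a point from camera to world coordinates). Camera axes: x right, y up, looking along -z (the intrinsics and any distortion apply to the point x, -y, -z); pixel columns grow to the right and rows downward; lengths in m; the calibration is good to about 2 mm. A picture is of the moment at which its call begins: read the wrist's pose just before it. camera_model takes no time and is no camera call; for the wrist camera it gives the pose at the moment of the call.
- sign_off(): hands the job in, once; it reports no verdict.
The state is a dict: "clock": time; "joints": joint angles; "joint_vel": joint speeds; "joint_efforts": joint torques, N m; "position": TCP position; "orientation": TCP orientation; "ft_force": force on the tool from outside, world axes, zero at the start; "ft_torque": the same for the moment, N m; "opening": opening from 0.0 (shut) to 1.0 (fully open).
Only numpy, scipy, OpenCV 4.12 (cv2) and the standard library are available. Lean on these libraries where they do the work, as an engineer would, in place of code of your own. Each camera call takes 0.05 s, during which the arm holds its last target.

## Working session

There is one attempt and no reset: what is moved stays moved. The work goes in short steps, Python scripts to look and compute and a shell command to move; the robot and the scene stay as the last step left them, time stands still between calls to the robot, and variables do not carry over. Pictures are saved under pics/ and viewed, and the job is handed in when it is done.

```bash
mkdir -p pics; ls; python3 - <<'E'
from rig import *
import cv2,numpy as np
print(sense(),grip_depth if not callable(grip_depth) else grip_depth())
for n in ["scene","top","wrist"]:
    m=camera_model(n);print(n,m)
    p,d=camera(n);cv2.imwrite(f"pics/{n}0.png",p);np.save(f"pics/{n}0.npy",d)
E
```

```text
pics
{'clock': 0.0, 'joints': array([ 1.01955763e+00,  1.31163078e-01,  1.48930608e+00,  2.18919857e-05,
        1.52298792e+00, -8.54159808e-02]), 'joint_vel': array([ 1.73614444e-03, -7.40678402e-05,  1.12390937e-03,  6.39685721e-04,
        1.83914986e-04,  1.55143511e-04]), 'joint_efforts': array([-1.35203089e-03, -5.69409227e+01, -5.00545013e+01, -2.78984669e-05,
        1.49371993e-02,  6.46960373e-06]), 'position': array([0.26918374, 0.53560495, 0.23022857]), 'orientation': array([ 2.30811664e-01,  9.72997999e-01, -8.81954774e-04, -3.02145476e-04]), 'ft_force': array([-0.04344276, -0.34802579, -0.61617603]), 'ft_torque': array([-0.0253329 , -0.04813645, -0.01619389]), 'opening': 1.0016721986335375} 0.0187
scene {'fx': 434.68739869369483, 'fy': 434.68739869369483, 'cx': 252.63190274702467, 'cy': 190.23581088920665, 'cam_to_world': array([[ 0.51057818,  0.58382195, -0.63123835, -0.36674271],
       [-0.85982395,  0.34972025, -0.37201953, -0.57855583],
       [ 0.00356367,  0.7326989 ,  0.68054362,  0.98358808],
       [ 0.        ,  0.        ,  0.        ,  1.        ]])}
top {'fx': 450.50835165523137, 'fy': 450.50835165523137, 'cx': 259.9383926349758, 'cy': 188.5453253706387, 'cam_to_world': array([[ 0.01935372,  0.99159692, -0.12791004,  0.26816067],
       [-0.99979969,  0.01854173, -0.00753594, -0.06847534],
       [-0.00510094,  0.12803027,  0.99175714,  1.68697286],
       [ 0.        ,  0.        ,  0.        ,  1.        ]])}
wrist {'fx': 344.9641795352467, 'fy': 344.9641795352467, 'cx': 252.0242308486746, 'cy': 184.27334202955822, 'cam_to_world': array([[ 0.44948822, -0.8479191 , -0.28105791,  0.19633081],
       [ 0.8932852 ,  0.42617613,  0.14288265,  0.57204503],
       [-0.00137276, -0.31528894,  0.94899473,  0.37316757],
       [ 0.        ,  0.        ,  0.        ,  1.        ]])}
```

View pics/scene0.png

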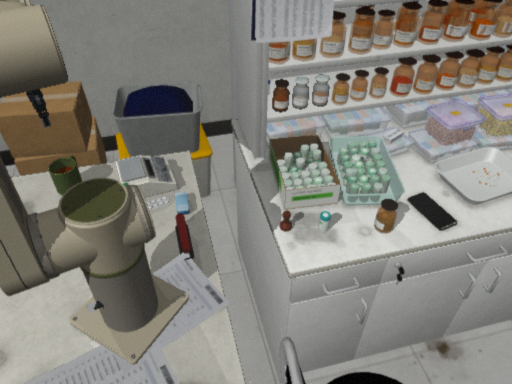

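View pics/top0.png

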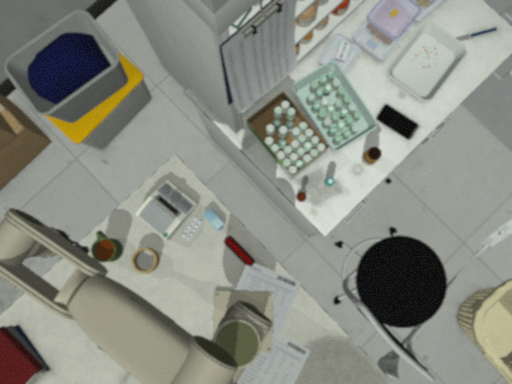

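View pics/wrist0.png

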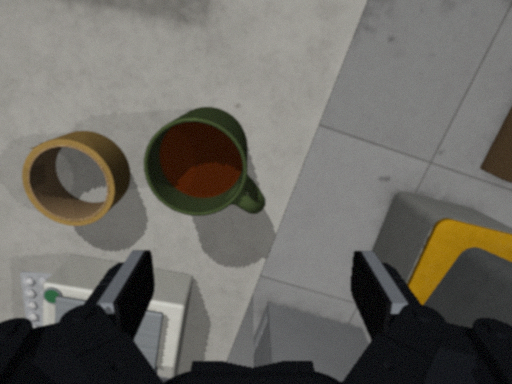

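The scene and top pictures show the teal-capped vial at scene (325,217) / top (330,181), with the stamp at top (301,196) and the bottle at (372,156). The balance is at top (168,208). Next I turn the depths into positions.

```bash
cat > h.py <<'E'
import numpy as np,cv2
from rig import *
def pts(d,m):
    v,u=np.mgrid[0:d.shape[0],0:d.shape[1]]
    x=(u-m['cx'])/m['fx']*d; y=-(v-m['cy'])/m['fy']*d
    P=np.stack([x,y,-d],-1)@m['cam_to_world'][:3,:3].T+m['cam_to_world'][:3,3]
    P[d==0]=np.nan
    return P
def proj(m,p):
    T=m['cam_to_world'];c=(np.asarray(p)-T[:3,3])@T[:3,:3]
    return m['cx']+m['fx']*c[...,0]/-c[...,2], m['cy']-m['fy']*c[...,1]/-c[...,2]
def snap(n,tag):
    m=camera_model(n);p,d=camera(n)
    cv2.imwrite(f"pics/{tag}.png",p);np.savez(f"pics/{tag}.npz",p=p,d=d,**m)
    return p,d,m,pts(d,m)
def big(p,tag,u0,u1,v0,v1,s):
    cv2.imwrite(f"pics/{tag}.png",cv2.resize(p[v0:v1,u0:u1],None,fx=s,fy=s,interpolation=cv2.INTER_CUBIC))
E
python3 - <<'E'
from h import *
np.set_printoptions(precision=4,suppress=True)
for n,l in [("top",[(330,181),(301,196),(372,156),(340,200),(320,200),(168,208),(160,215),(210,217)]),("scene",[(325,217),(325,228),(286,218),(387,212),(310,240),(345,235)])]:
    P=pts(np.load(f"pics/{n}0.npy"),camera_model(n))
    for u,v in l: print(n,u,v,P[v,u])
    p=cv2.imread(f"pics/{n}0.png")
    if n=="top":
        big(p,"topbal",120,240,150,260,5); big(p,"topvial",280,390,130,230,5)
    else: big(p,"scvial",260,410,190,260,5)
E
```

```text
top 330 181 [ 0.5102 -0.3107  0.0619]
top 301 196 [ 0.4533 -0.2056  0.0615]
top 372 156 [ 0.5971 -0.4545  0.1033]
top 340 200 [ 0.4475 -0.3568  0.004 ]
top 320 200 [ 0.4465 -0.2823  0.0003]
top 168 208 [0.3999 0.2736 0.07  ]
top 160 215 [0.3734 0.299  0.0801]
top 210 217 [0.3734 0.1269 0.0206]
scene 325 217 [ 0.5005 -0.3142  0.0592]
scene 325 228 [ 0.5014 -0.3196  0.0136]
scene 286 218 [ 0.4453 -0.2147  0.0511]
scene 387 212 [ 0.5913 -0.4667  0.0806]
scene 310 240 [ 0.446  -0.2975  0.0008]
scene 345 235 [ 0.5201 -0.3785 -0.002 ]
```

View pics/topbal.png

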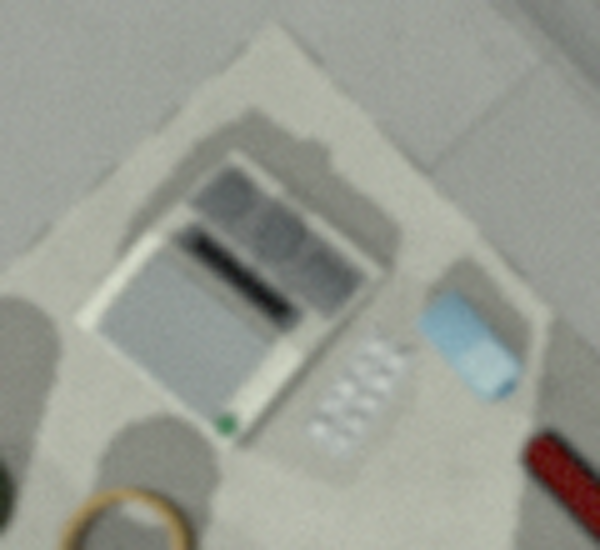

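View pics/scvial.png

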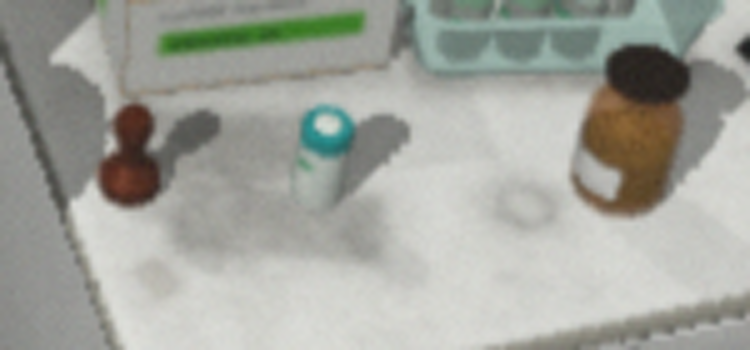

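View pics/topvial.png

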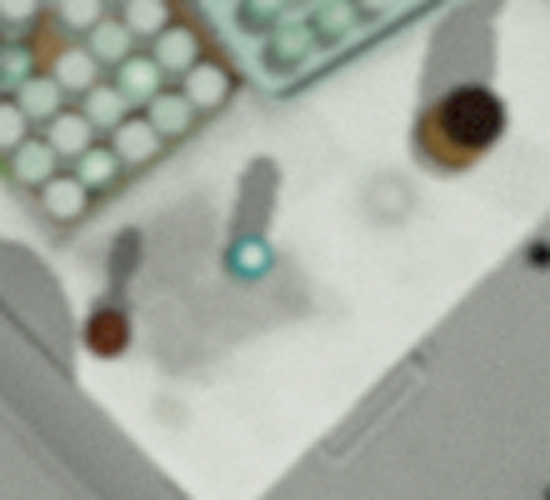

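```bash
python3 - <<'E'
from h import *
np.set_printoptions(precision=3,suppress=True,linewidth=200)
P=pts(np.load("pics/top0.npy"),camera_model("top"));S=pts(np.load("pics/scene0.npy"),camera_model("scene"))
Q=np.vstack([P.reshape(-1,3),S.reshape(-1,3)]);Q=Q[~np.isnan(Q[:,0])]
xs=np.arange(0.1,0.95,0.05);ys=np.arange(0.5,-0.65,-0.05)
print("     ",ys)
for x in xs[::-1]:
    r=[]
    for y in ys:
        k=(abs(Q[:,0]-x)<.025)&(abs(Q[:,1]-y)<.025)
        r.append(np.max(Q[k,2]) if k.any() else np.nan)
    print("%.2f"%x,np.array(r).round(2))
# balance
k=(abs(P[...,0]-.40)<.15)&(abs(P[...,1]-.28)<.15)&(P[...,2]>.074)&(P[...,2]<.084)
v,u=np.nonzero(k)
n,l,st,c=cv2.connectedComponentsWithStats(k.astype(np.uint8))
i=1+np.argmax(st[1:,4]);pp=P[l==i];print(st[i],pp.mean(0),cv2.minAreaRect(pp[:,:2].astype(np.float32)*1000))
# vial cap
k=(np.hypot(P[...,0]-.51,P[...,1]+.31)<.03)&(P[...,2]>.05);print(P[k].mean(0),k.sum())
E
```

```text
[ 0.5   0.45  0.4   0.35  0.3   0.25  0.2   0.15  0.1   0.05  0.   -0.05 -0.1  -0.15 -0.2  -0.25 -0.3  -0.35 -0.4  -0.45 -0.5  -0.55 -0.6 ]
0.90 [-0.74 -0.74 -0.73 -0.74 -0.74  0.62  0.62   nan  0.17  0.35  0.35  0.35  0.51  0.54  0.53  0.08  0.08  0.07  0.07  0.01  0.01  0.06  0.05]
0.85 [-0.74 -0.74 -0.74 -0.74 -0.75  0.01  0.71  0.71  0.25  0.17  0.39  0.72  0.53  0.71  0.07  0.07  0.08  0.08  0.07  0.01  0.01  0.01  0.05]
0.80 [-0.74 -0.74 -0.74 -0.74 -0.74 -0.74  0.01  0.8   0.8   0.26  0.74  0.73  0.81  0.75  0.09  0.08  0.07  0.07  0.08  0.07  0.02  0.02  0.02]
0.75 [-0.74 -0.74 -0.74 -0.74 -0.74 -0.74 -0.74  0.01  0.89  0.89  0.89  0.89  0.81  0.54  0.09  0.08  0.07  0.07  0.07  0.07  0.07  0.02  0.02]
0.70 [-0.74   nan   nan -0.74 -0.74 -0.73 -0.74 -0.74  0.01  0.98  0.98  0.82  0.54  0.08  0.08  0.09  0.07  0.08  0.07  0.07  0.07  0.02  0.02]
0.65 [  nan   nan   nan -0.76 -0.74 -0.74 -0.74 -0.73 -0.74  0.82  0.82  0.53  0.09  0.08  0.08  0.08  0.09  0.07  0.07  0.11  0.1   0.01  0.01]
0.60 [  nan   nan   nan   nan  0.01  0.01 -0.74 -0.75 -0.74 -0.74  0.01  0.01  0.09  0.08 
[... 972 characters left out ...]
  0.01  0.01  0.06  0.06  0.01  0.01 -0.74 -0.73 -0.74 -0.73 -0.74 -0.74 -0.7  -0.26 -0.25 -0.25]
0.20 [ 0.65  0.66  0.65  0.66  0.66  0.66  0.01  0.01  0.01  0.01  0.06  0.06  0.01  0.01 -0.74 -0.74 -0.74 -0.74 -0.74 -0.3  -0.25 -0.25 -0.25]
0.15 [ 0.65  0.65  0.66  0.67  0.68  0.69  0.69  0.01  0.01  0.01  0.02  0.01  0.01  0.02  0.01 -0.74 -0.74 -0.74 -0.22 -0.26 -0.25 -0.25 -0.26]
0.10 [ 0.    0.    0.65  0.67  0.69  0.69  0.7   0.71  0.71  0.33  0.38  0.38  0.03  0.01  0.01  0.01 -0.73 -0.74  0.12  0.06 -0.25 -0.25 -0.25]
[138 200  36  35 533] [0.366 0.314 0.078] ((369.5804138183594, 316.1661376953125), (119.14236450195312, 76.95598602294922), 52.0043830871582)
[ 0.51  -0.309  0.063] 60
```

```bash
python3 -m jog '[[[-36,-22,-5],0],[[-36,-22,-5],0],[[-36,-22,-5],0],[[-36,-22,-5],0],[[-36,-22,-5],0],[[-36,-22,-5],0],[[-36,-22,-5],0],[[-36,-22,-5],0],[[0,0,0],0],[[0,0,0],0]]' 60
python3 - <<'E'
from h import *
print(sense()['position'],sense()['joints'])
snap("wrist","w1")
E
```

```text
clock: 1.4
position: [0.4474, 0.2497, 0.271]
orientation: [0.231, 0.973, -0.0, -0.0]
ft_force: [0.1, -0.2, 0.3]
opening: 0.7
[0.44743079 0.24966668 0.27095748] [ 4.08541382e-01 -1.21297558e-01  1.66886677e+00  4.60855065e-04
  1.59464567e+00 -6.95839869e-01]
```

View pics/w1.png

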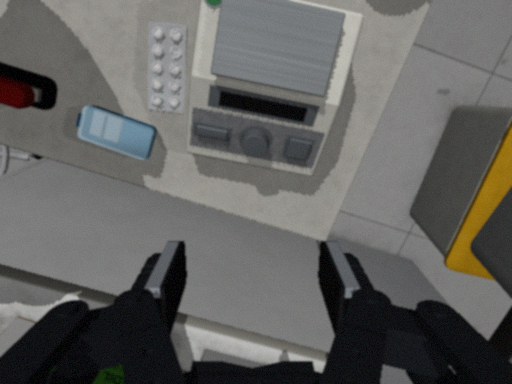

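The wrist picture shows the plate centred near (280,45), the round key at (257,140), the square key at (298,148) and the bar key at (212,132).

```bash
python3 - <<'E'
from h import *
np.set_printoptions(precision=4,suppress=True)
z=np.load("pics/w1.npz");p,d=z['p'],z['d'];m={k:z[k] for k in z if k not in'pd'}
P=pts(d,m)
# plate
k=(abs(P[...,2]-.078)<.005)&(abs(P[...,0]-.37)<.1)&(abs(P[...,1]-.31)<.1)
n,l,st,c=cv2.connectedComponentsWithStats(k.astype(np.uint8));i=1+np.argmax(st[1:,4]);pp=P[l==i]
print(st[i],pp.mean(0),cv2.minAreaRect(pp[:,:2].astype(np.float32)*1000))
for u,v in [(257,140),(252,133),(262,147),(257,130),(257,152),(298,148),(212,132),(235,150),(278,153),(280,135),(232,130),(280,45),(150,135),(170,70)]:
    print(u,v,np.nanmedian(P[v-1:v+2,u-1:u+2].reshape(-1,3),axis=0))
big(p,"w1b",170,380,0,190,4) if False else big(p,"w1b",180,370,0,185,4)
hm=np.clip((P[...,2])/0.1*255,0,255).astype(np.uint8);big(cv2.applyColorMap(hm,cv2.COLORMAP_JET),"w1h",180,370,0,185,4)
E
```

```text
[  211     0   135    97 10154] [0.3654 0.3163 0.0783] ((364.6625671386719, 315.82623291015625), (110.48917388916016, 74.06448364257812), 52.059974670410156)
257 140 [0.4376 0.2599 0.0631]
252 133 [0.4298 0.258  0.0588]
262 147 [0.4474 0.2609 0.0602]
257 130 [0.4299 0.2638 0.0542]
257 152 [0.4504 0.2536 0.0577]
298 148 [0.4679 0.2942 0.0514]
212 132 [0.4112 0.2201 0.0503]
235 150 [0.4416 0.2309 0.0387]
278 153 [0.4651 0.2724 0.0412]
280 135 [0.4465 0.2829 0.05  ]
232 130 [0.4192 0.2395 0.0481]
280 45 [0.3669 0.3181 0.0784]
150 135 [0.3851 0.1516 0.0262]
170 70 [0.3332 0.2036 0.0054]<stdin>:12: RuntimeWarning: invalid value encountered in cast
```

View pics/w1b.png

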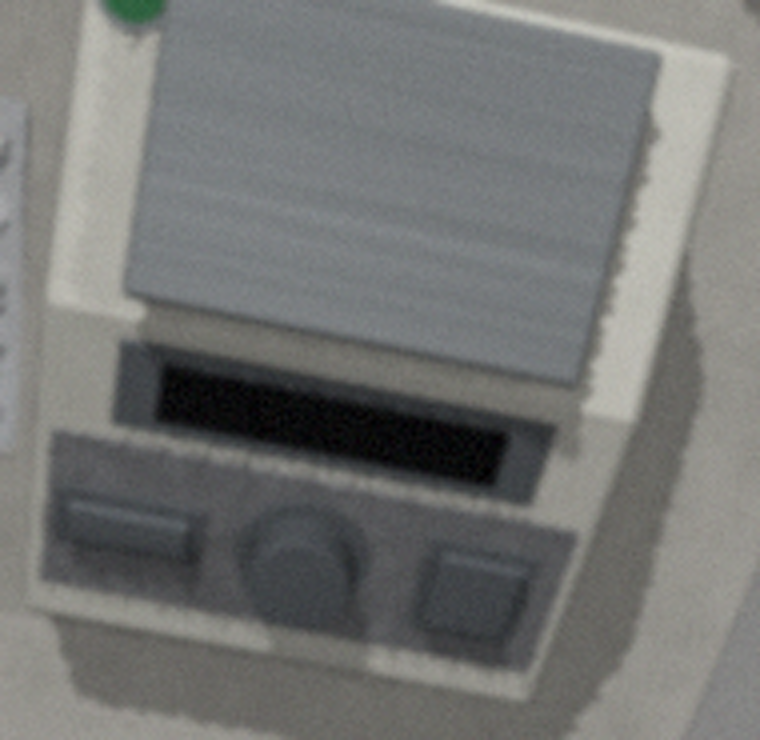

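View pics/w1h.png

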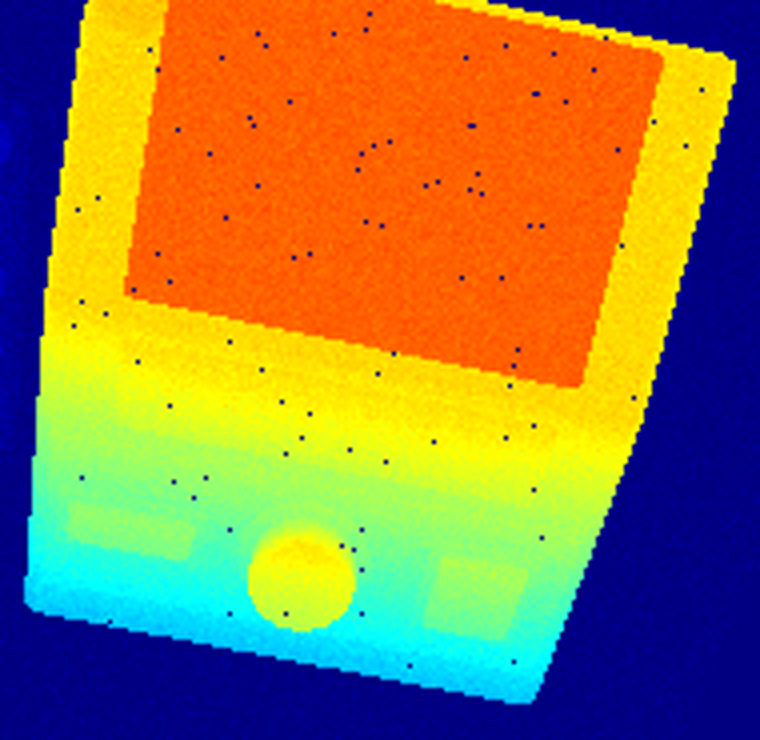

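```bash
python3 - <<'E'
from h import *
np.set_printoptions(precision=4,suppress=True)
z=np.load("pics/w1.npz");p,d=z['p'],z['d'];m={k:z[k] for k in z if k not in'pd'}
P=pts(d,m)
a=np.radians(142.06);ex=np.array([np.cos(a),np.sin(a),0]);ey=np.array([-ex[1],ex[0],0]);c=np.array([.3647,.3158,0])
t=np.radians(22)
n=-ex*np.sin(t)+np.array([0,0,np.cos(t)]);s=ex*np.cos(t)+np.array([0,0,np.sin(t)])
Q=(P-c);L=np.stack([Q@ex,Q@ey,P[...,2]],-1)
# panel points: local x -60..-125
reg=(L[...,0]>-.13)&(L[...,0]<-.07)&(abs(L[...,1])<.06)
h=P@n
pan=reg&(abs(L[...,1])>.018)&(abs(L[...,1])<.027)
h0=np.median(h[pan]);print("panel h0",h0,h[pan].std())
A=np.c_[L[pan][:,:2],np.ones(pan.sum())];co=np.linalg.lstsq(A,L[pan][:,2],rcond=None)[0];print("panel fit slope deg",np.degrees(np.arctan(co[0])),co)
for nm,lo,hi,yl,yh in [("round",.0075,.03,-.022,.022),("square",.004,.009,-.065,-.03),("bar",.004,.009,.025,.07)]:
    k=(L[...,0]>-.125)&(L[...,0]<-.07)&(L[...,1]>yl)&(L[...,1]<yh)&(h-h0>lo)&(h-h0<hi)
    q=P[k];hh=np.median(h[k])
    top=k&(abs(h-hh)<.0015)
    q=P[top];ss=q@s;yy=q@ey
    ctr=np.array([(ss.min()+ss.max())/2,(yy.min()+yy.max())/2])
    pc=s*np.mean(ss)+ey*np.mean(yy)+n*hh
    print(nm,"stand",hh-h0,"n",top.sum(),"mean",pc,"loc",(pc-c)@ex,(pc-c)@ey,"ext",np.ptp(ss),np.ptp(yy), "mid-mean",ctr-[ss.mean(),yy.mean()])
E
```

```text
panel h0 0.3868475908645232 0.10373114664416538
panel fit slope deg 79.93284554407873 [5.6327 0.369  0.7976]
round stand 0.008983111748851746 n 1746 mean [0.4379 0.2611 0.3522] loc -0.09138441672740866 -0.0018789284292395857 ext 0.01885294748390649 0.04395503016235808 mid-mean [0.0001 0.0019]
square stand 0.004882997606397099 n 337 mean [0.4617 0.3045 0.351 ] loc -0.08342803083532907 -0.050680380261634184 ext 0.008421199317309697 0.009387366681238962 mid-mean [-0.0014 -0.0008]
bar stand 0.006261821045916716 n 1169 mean [0.416  0.2166 0.3453] loc -0.10140454740995489 0.04669334427752141 ext 0.03624538609353914 0.042281481346743366 mid-mean [-0.0077 -0.0005]
```

```bash
cat > key.py <<'E'
from h import *
np.set_printoptions(precision=4,suppress=True)
a=np.radians(142.06);ex=np.array([np.cos(a),np.sin(a),0]);ey=np.array([-ex[1],ex[0],0]);c=np.array([.3647,.3158,0])
t=np.radians(22)
n=-ex*np.sin(t)+np.array([0,0,np.cos(t)]);s=ex*np.cos(t)+np.array([0,0,np.sin(t)])
def analyse(P):
    Q=(P-c);L=np.stack([Q@ex,Q@ey,P[...,2]],-1)
    reg=(L[...,0]>-.13)&(L[...,0]<-.07)&(abs(L[...,1])<.075)&(P[...,2]<.085)&(P[...,2]>.02)
    h=P@n
    pan=reg&(abs(L[...,1])>.019)&(abs(L[...,1])<.027)&(L[...,0]<-.08)&(L[...,0]>-.105)
    h0=np.median(h[pan]);print("panel h0",h0,h[pan].std())
    A=np.c_[L[pan][:,:2],np.ones(pan.sum())];co=np.linalg.lstsq(A,L[pan][:,2],rcond=None)[0];print("slope deg",np.degrees(np.arctan(co[0])),co)
    for nm,lo,hi,yl,yh in [("round",.0065,.03,-.022,.022),("square",.004,.009,-.065,-.03),("bar",.004,.009,.025,.07)]:
        k=reg&(L[...,1]>yl)&(L[...,1]<yh)&(h-h0>lo)&(h-h0<hi)
        hh=np.median(h[k]); top=k&(abs(h-hh)<.002)
        q=P[top];ss=q@s;yy=q@ey
        pc=s*(ss.min()+ss.max())/2+ey*(yy.min()+yy.max())/2+n*hh
        pm=s*ss.mean()+ey*yy.mean()+n*hh
        print(nm,"stand",hh-h0,top.sum(),"mean",pm,"mid",pc,"loc",(pm-c)@ex,(pm-c)@ey,"ext",np.ptp(ss),np.ptp(yy))
if __name__=="__main__":
    import sys
    z=np.load(sys.argv[1]);analyse(pts(z['d'],{k:z[k] for k in z if k not in'pd'}))
E
python3 key.py pics/w1.npz
```

```text
panel h0 0.11305985919437303 0.0006580716572766518
slope deg 22.380238799506618 [ 0.4118 -0.0011  0.0849]
round stand 0.014839178955809329 473 mean [0.443  0.2545 0.06  ] mid [0.4435 0.2541 0.0597] loc -0.0994012921834484 0.00019864986106052257 ext 0.02775644140645167 0.02737841121615392
square stand 0.004961574552140358 368 mean [0.4693 0.2936 0.0507] mid [0.4693 0.2936 0.0507] loc -0.0961447889225168 -0.046773826978791004 ext 0.02379071394710408 0.023365584861548272
bar stand 0.005006618690236053 259 mean [0.4119 0.2198 0.0507] mid [0.4119 0.2199 0.0507] loc -0.09626885232721569 0.04665480308162412 ext 0.011882305308199836 0.03279856583482371
```

```bash
python3 -m jog '[[[-25.6,-39.3,0],0],[[-25.6,-39.3,0],0],[[-25.6,-39.3,0],0],[[-25.6,-39.3,0],0],[[-25.6,-39.3,0],0],[[-25.6,-39.3,0],0],[[-25.6,-39.3,0],0],[[-25.6,-39.3,0],0],[[-25.6,-39.3,14],0],[[-25.6,-39.3,14],0],[[-25.6,-39.3,21],0],[[-25.6,-39.3,21],0],[[0,0,0],0],[[0,0,0],0]]' 60
python3 - <<'E'
from h import *
print(sense()['position'],sense()['joints'])
p,d,m,P=snap("wrist","w2")
np.set_printoptions(precision=4,suppress=True)
k=(np.hypot(P[...,0]-.51,P[...,1]+.31)<.035)&(P[...,2]>.055)&(P[...,2]<.07);q=P[k];print(q.mean(0),k.sum(),(q.max(0)+q.min(0))/2,np.ptp(q,axis=0))
print(cv2.minEnclosingCircle((q[:,:2]*1000).astype(np.float32)))
hsv=cv2.cvtColor(p,cv2.COLOR_BGR2HSV)
v,u=np.nonzero(k);print(u.mean(),v.mean())
E
```

```text
clock: 3.2
position: [0.5108, -0.3086, 0.2009]
orientation: [0.23, 0.973, 0.0, -0.0]
ft_force: [0.4, 0.5, 0.7]
opening: 0.7
[ 0.51079407 -0.30859505  0.20093436] [-6.29686011e-01  1.38022469e-01  1.53537467e+00  5.28149106e-04
  1.46930336e+00 -1.73570103e+00]
[ 0.5093 -0.3077  0.0616] 1012 [ 0.5102 -0.3079  0.0596] [0.0304 0.0301 0.0091]
((510.37451171875, -308.3063049316406), 15.508341789245605)
252.49604743083003 168.6600790513834
```

View pics/w2.png

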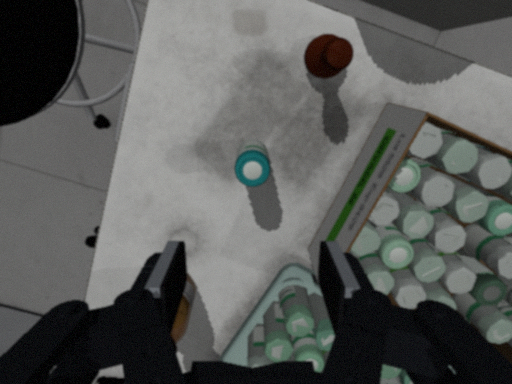

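The vial's cap is at (252,168), within about 0.5 mm of being straight below the TCP. I check clearance for the fingers and body before lowering.

```bash
python3 - <<'E'
from h import *
T=pts(np.load("pics/top0.npy"),camera_model("top")).reshape(-1,3);S=pts(np.load("pics/scene0.npy"),camera_model("scene")).reshape(-1,3)
z=np.load("pics/w2.npz");W=pts(z['d'],{k:z[k] for k in z if k not in'pd'}).reshape(-1,3)
for nm,Q in [("w",W),("top",T),("sc",S)]:
    Q=Q[(Q[:,2]>.02)&(Q[:,2]<.13)]
    r=Q[:,:2]-[.5108,-.3086];tx=r@[-.893,.449];ty=r@[.449,.893]
    g=np.hypot(tx,ty)>.025
    for lo,hi,w in [(.02,.08,.02),(.08,.13,.05)]:
        k=g&(abs(tx)<w)&(Q[:,2]>lo)&(Q[:,2]<hi)&(abs(ty)<.2)
        print(nm,lo,"ty+ min",ty[k&(ty>0)].min() if (k&(ty>0)).any() else None,"ty- ",ty[k&(ty<0)].max() if (k&(ty<0)).any() else None)
E
```

```text
w 0.02 ty+ min 0.09905177016317819 ty-  None
w 0.08 ty+ min 0.08682366333276559 ty-  None
top 0.02 ty+ min 0.10020280202598543 ty-  None
top 0.08 ty+ min 0.08660040478712243 ty-  None
sc 0.02 ty+ min 0.09570320451957139 ty-  None
sc 0.08 ty+ min 0.08107233682341346 ty-  None
```

```bash
python3 -m jog '[[[0,0,40],0],[[0,0,40],0],[[0,0,40],0],[[0,0,30],0],[[0,0,20],0],[[0,0,10],0],[[0,0,4],0],[[0,0,0],0],[[0,0,0],0]]' 60 && python3 -m jog '[[[0,0,0],0],[[0,0,0],0],[[0,0,0],0],[[0,0,0],0],[[0,0,0],0],[[0,0,0],0]]' 0
```

```text
clock: 4.38
position: [0.5111, -0.3104, 0.0184]
orientation: [0.231, 0.973, -0.0, 0.001]
ft_force: [0.8, -0.8, -0.4]
opening: 0.703
clock: 5.12
position: [0.5108, -0.3102, 0.018]
orientation: [0.231, 0.973, -0.0, 0.001]
ft_force: [0.6, 0.1, 5.4]
opening: 0.348
```

```bash
python3 -m jog '[[[0,0,-5],0],[[0,0,-15],0],[[0,0,-30],0],[[0,0,-40],0],[[0,0,-40],0],[[0,0,-40],0],[[0,0,-30],0],[[0,0,-10],0],[[0,0,0],0],[[0,0,0],0]]' 0
python3 - <<'E'
from h import *
p,d,m,P=snap("wrist","w3")
p2,_,_,_=snap("scene","s3"); big(p2,"s3b",200,400,80,240,4)
E
```

```text
clock: 6.38
position: [0.5096, -0.3093, 0.2253]
orientation: [0.231, 0.973, 0.001, -0.001]
ft_force: [0.6, -0.9, -0.8]
opening: 0.349
```

View pics/w3.png

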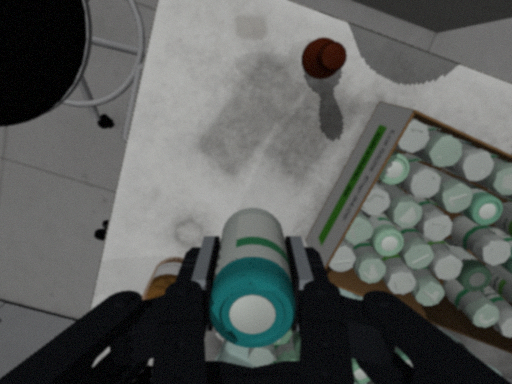

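View pics/s3b.png

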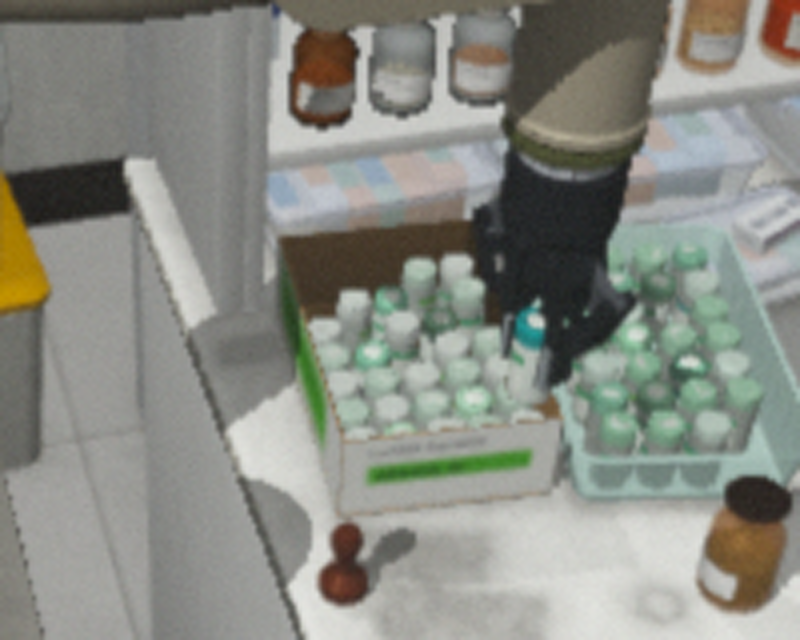

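```bash
python3 - <<'E'
from h import *
z=np.load("pics/w3.npz");P=pts(z['d'],{k:z[k] for k in z if k not in'pd'});print(np.nanmedian(P[308:322,242:262].reshape(-1,3),axis=0), sense()['position'])
E
python3 -m jog '[[[10,12,0],0],[[30.6,36.2,0],0],[[30.6,36.2,0],0],[[30.6,36.2,0],0],[[30.6,36.2,0],0],[[30.6,36.2,0],0],[[30.6,36.2,0],0],[[30.6,36.2,0],0],[[30.6,36.2,0],0],[[30.6,36.2,0],0],[[30.6,36.2,0],0],[[30.6,36.2,0],0],[[30.6,36.2,0],0],[[30.6,36.2,0],0],[[10,12,0],0],[[0,0,0],0],[[0,0,0],0]]' 0
```

```text
[ 0.5081988  -0.30936336  0.26940637] [ 0.50965077 -0.30928699  0.22531093]
clock: 8.6
position: [0.3593, 0.3187, 0.2271]
orientation: [0.231, 0.973, -0.0, 0.0]
ft_force: [-0.7, -0.3, 0.1]
opening: 0.347
```

```bash
python3 -m jog '[[[0,0,20],0],[[0,0,35],0],[[0,0,35],0],[[0,0,20],0],[[0,0,10],0],[[0,0,4],0],[[0,0,0],0],[[0,0,0],0]]' 0
python3 -m jog '[[[0,0,1.5],0],[[0,0,1.5],0],[[0,0,0],0]]' 0
```

```text
clock: 9.6
position: [0.3599, 0.3201, 0.1043]
orientation: [0.231, 0.973, 0.001, 0.001]
ft_force: [-0.3, 0.8, 0.0]
opening: 0.354
clock: 9.98
position: [0.3591, 0.3197, 0.1002]
orientation: [0.231, 0.973, -0.0, -0.0]
ft_force: [-0.7, -0.5, -0.3]
opening: 0.348
```

```bash
python3 -m jog '[[[0,0,1],0],[[0,0,1],0],[[0,0,0],0]]' 0
python3 -m jog '[[[0,0,0.7],0],[[0,0,0.7],0],[[0,0,0],0]]' 0
python3 -m jog '[[[0,0,0.5],0],[[0,0,0],0]]' 0
```

```text
clock: 10.35
position: [0.3591, 0.3197, 0.0981]
orientation: [0.231, 0.973, -0.0, -0.0]
ft_force: [-0.7, 0.3, -1.1]
opening: 0.35
clock: 10.72
position: [0.3592, 0.3197, 0.0968]
orientation: [0.231, 0.973, -0.0, -0.0]
ft_force: [0.4, -0.3, -0.6]
opening: 0.349
clock: 10.98
position: [0.3592, 0.3197, 0.0964]
orientation: [0.231, 0.973, -0.0, -0.0]
ft_force: [-0.1, 0.9, -0.1]
opening: 0.348
```

```bash
python3 -m jog '[[[0,0,0.5],0],[[0,0,0],0]]' 0
python3 -m jog '[[[0,0,0.4],0],[[0,0,0],0]]' 0
```

```text
clock: 11.22
position: [0.3593, 0.3198, 0.096]
orientation: [0.231, 0.973, 0.0, 0.0]
ft_force: [0.4, 0.3, -0.4]
opening: 0.352
clock: 11.48
position: [0.3593, 0.3198, 0.0959]
orientation: [0.231, 0.973, 0.0, 0.0]
ft_force: [-2.1, -0.8, 4.9]
opening: 0.351
```

Contact: 4.9 N up. I let go gently, then open wide.

```bash
python3 -m jog '[[[0,0,0],0],[[0,0,0],0]]' 36
python3 -m jog '[[[0,0,0],0],[[0,0,0],0],[[0,0,0],0]]' 62
python3 -m jog '[[[0,0,-10],0],[[0,0,-25],0],[[0,0,-40],0],[[0,0,-40],0],[[0,0,-20],0],[[0,0,0],0],[[0,0,0],0]]' 62
python3 - <<'E'
from h import *
np.set_printoptions(precision=4,suppress=True)
p,d,m,P=snap("wrist","w4")
k=(np.hypot(P[...,0]-.36,P[...,1]-.32)<.05)&(P[...,2]>.13)&(P[...,2]<.15);q=P[k];print(k.sum(),q.mean(0),cv2.minEnclosingCircle((q[:,:2]*1000).astype(np.float32)),sense()['position'])
E
```

```text
clock: 11.72
position: [0.3592, 0.3197, 0.0953]
orientation: [0.231, 0.973, -0.0, -0.0]
ft_force: [-1.1, -0.4, -0.0]
opening: 0.42
clock: 12.1
position: [0.3592, 0.3197, 0.0955]
orientation: [0.231, 0.973, -0.0, -0.0]
ft_force: [0.6, -0.6, 0.2]
opening: 0.728
clock: 12.98
position: [0.3589, 0.3194, 0.2296]
orientation: [0.231, 0.973, -0.0, -0.0]
ft_force: [-0.5, -0.4, -0.7]
opening: 0.728
1452 [0.3568 0.321  0.1394] ((358.19390869140625, 320.40887451171875), 15.408771514892578) [0.3587 0.3193 0.2291]
```

View pics/w4.png

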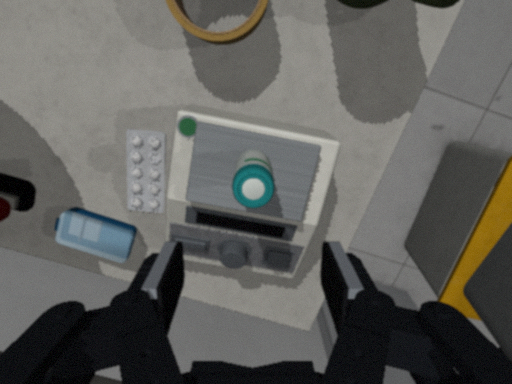

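The vial stands upright at (252,187), about 8 mm behind the plate's centre; the round key is at (233,252). Now I shut the fingers, go above the key and turn the tool to line up with the slope.

```bash
python3 key.py pics/w4.npz; python3 -m jog '[[[-27.4,-5.3,0],0],[[-27.4,-5.3,0],0],[[-27.4,-5.3,0],0],[[-27.4,-5.3,0],0],[[0,0,0],10.12],[[0,0,0],10.12],[[0,0,0],10.12],[[0,0,0],10.12],[[0,0,0],10.12],[[0,0,0],10.12],[[0,0,0],10.12],[[0,0,0],10.12],[[0,0,0],10.12],[[0,0,0],10.12],[[0,0,0],0],[[0,0,0],0]]' 0
python3 - <<'E'
from h import *
p,d,m,P=snap("wrist","w5");print(sense()['joints'],sense()['position'])
E
python3 key.py pics/w5.npz
```

```text
panel h0 0.11297558299026864 0.0004804742765935622
slope deg 22.117872178230467 [0.4064 0.0035 0.0843]
round stand 0.01480188650150166 378 mean [0.4425 0.2551 0.0602] mid [0.4432 0.2544 0.0598] loc -0.09869194293841947 7.586347784538907e-05 ext 0.027315409748913777 0.027262565903547864
square stand 0.004992548714250367 299 mean [0.4689 0.2938 0.0508] mid [0.4691 0.2935 0.0507] loc -0.09572133163285793 -0.04675222555607442 ext 0.024139009576675252 0.023094295784742425
bar stand 0.00502753616689508 176 mean [0.413  0.2222 0.0508] mid [0.4119 0.2199 0.0506] loc -0.09568999338201026 0.044134314971513856 ext 0.012044539618309008 0.03206727102875312
clock: 15.02
position: [0.4473, 0.2514, 0.2297]
orientation: [0.897, 0.441, -0.001, -0.0]
ft_force: [1.3, 0.1, -0.6]
opening: -0.001
[ 4.12088356e-01 -1.04283430e-01  1.72746019e+00  2.41552753e-05
  1.51939352e+00  1.07005422e+00] [0.44738022 0.25144453 0.22990541]
panel h0 0.11318976549630393 0.0006597049683298683
slope deg 22.14816957098394 [0.407  0.0013 0.0846]
round stand 0.014820001943231145 621 mean [0.4436 0.2541 0.0598] mid [0.4436 0.2538 0.0598] loc -0.10018497256687403 0.00015418073341808277 ext 0.027568029778457903 0.02778010620541499
square stand 0.004967713414387134 531 mean [0.4695 0.2934 0.0507] mid [0.4693 0.2931 0.0507] loc -0.09640600530753243 -0.0467220841204329 ext 0.023201911405092035 0.02299419054815821
bar stand 0.0049158457675082395 293 mean [0.412  0.2193 0.0506] mid [0.4118 0.2191 0.0506] loc -0.09664261547377605 0.04701241728751084 ext 0.01110869591874189 0.03338266103110171
```

View pics/w5.png

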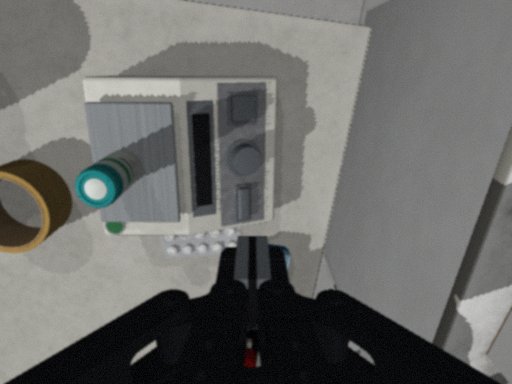

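The picture shows the round key at (245,158), the square key at (243,106) and the bar key at (243,202), with the vial upright at (100,185). The shut fingertips look about 15 mm wide. I descend to a few mm above the key.

```bash
python3 -m jog '[[[0,0,30],0],[[0,0,40],0],[[0,0,40],0],[[0,0,25],0],[[0,0,10],0],[[0,0,5],0],[[0,0,0],0],[[0,0,0],0]]' 0
python3 -m jog '[[[0,0,5],0],[[0,0,5],0],[[0,0,3],0],[[0,0,0],0],[[0,0,0],0]]' 0
cat > f.py <<'E'
from h import *
np.set_printoptions(precision=4,suppress=True)
F=[];Z=[];J=[]
n_=np.array([.2953,-.2306,.9272])
for i in range(4):
    s=sense();F.append(s['ft_force']);Z.append(s['position']);J.append(s['joint_efforts'][1:3])
    if i<3: camera("wrist")
F=np.array(F);print(s['clock'],"F",F.mean(0),"Fn",(F@n_).mean(),"each",F@n_,"pos",np.mean(Z,0),"eff",np.mean(J,0))
E
python3 f.py
```

```text
clock: 16.08
position: [0.4485, 0.2519, 0.0817]
orientation: [0.898, 0.439, 0.001, 0.0]
ft_force: [-0.7, -0.0, -1.4]
opening: 0.001
clock: 16.7
position: [0.4477, 0.2516, 0.0675]
orientation: [0.898, 0.439, -0.0, -0.0]
ft_force: [0.5, 0.1, -0.5]
opening: -0.002
16.85 F [-0.0009 -0.3617 -0.0907] Fn -0.0009519776417683118 each [-0.3302  0.7909 -0.2192 -0.2453] pos [0.4478 0.2516 0.0676] eff [-47.2233 -44.9889]
```

```bash
python3 -m jog '[[[0,-0.37,0.93],0],[[0,-0.37,0.93],0],[[0,-0.37,0.93],0],[[0,0,0],0],[[0,0,0],0]]' 0; python3 f.py
python3 -m jog '[[[0,-0.37,0.93],0],[[0,0,0],0]]' 0; python3 f.py
```

```text
clock: 17.48
position: [0.4468, 0.2522, 0.0647]
orientation: [0.898, 0.439, -0.0, -0.0]
ft_force: [0.2, 0.3, -0.2]
opening: 0.002
17.625 F [ 0.1349  0.2291 -0.0607] Fn -0.06923389537516975 each [-0.2288  0.151   0.4028 -0.6019] pos [0.4468 0.2522 0.0647] eff [-47.3325 -44.9441]
clock: 17.88
position: [0.4464, 0.2524, 0.0637]
orientation: [0.898, 0.439, -0.0, 0.0]
ft_force: [-0.3, 0.2, 0.2]
opening: 0.0
18.025 F [-0.0884 -0.0895  0.2125] Fn 0.1915450648958934 each [ 0.0713 -0.0094 -0.0694  0.7737] pos [0.4464 0.2524 0.0637] eff [-47.358  -44.9212]
```

```bash
python3 -m jog '[[[0,-0.37,0.93],0],[[0,0,0],0]]' 0; python3 f.py
python3 -m jog '[[[0,-0.3,0.74],0],[[0,0,0],0]]' 0; python3 f.py
```

```text
clock: 18.27
position: [0.4461, 0.2527, 0.0627]
orientation: [0.898, 0.439, -0.0, -0.0]
ft_force: [-0.4, 0.1, -0.5]
opening: 0.001
18.425 F [-0.3431  0.1592  0.3339] Fn 0.17155875276662386 each [-0.5692  1.7002 -0.1545 -0.2902] pos [0.4461 0.2527 0.0628] eff [-47.3585 -44.8741]
clock: 18.68
position: [0.4459, 0.2528, 0.062]
orientation: [0.898, 0.439, -0.0, 0.0]
ft_force: [0.5, -0.7, -1.0]
opening: 0.001
18.825 F [ 0.2211 -0.2398  0.2007] Fn 0.3067322698670696 each [-0.589   0.4151  0.4624  0.9385] pos [0.4459 0.2529 0.0621] eff [-47.3649 -44.8435]
```

```bash
python3 -m jog '[[[0,-0.26,0.65],0],[[0,0,0],0]]' 0; python3 f.py
python3 -m jog '[[[0,-0.26,0.65],0],[[0,0,0],0]]' 0; python3 f.py
```

```text
clock: 19.08
position: [0.4458, 0.253, 0.0615]
orientation: [0.898, 0.439, 0.0, 0.0]
ft_force: [0.3, 0.6, 0.7]
opening: 0.003
19.225 F [-0.0247  0.1146 -0.0451] Fn -0.07559746709517731 each [ 0.5609 -0.4392  0.0869 -0.5109] pos [0.4458 0.253  0.0615] eff [-47.3177 -44.7407]
clock: 19.48
position: [0.4455, 0.2532, 0.0608]
orientation: [0.898, 0.439, 0.0, -0.0]
ft_force: [-0.0, 0.7, 0.5]
opening: 0.002
19.625 F [ 0.6062  0.5554 -0.0819] Fn -0.024997802988864955 each [ 0.2812 -0.1585 -0.1737 -0.0489] pos [0.4455 0.2532 0.0608] eff [-47.3089 -44.6936]
```

```bash
python3 -m jog '[[[0,-0.26,0.65],0],[[0,0,0],0]]' 0; python3 f.py
python3 -m jog '[[[0,-0.2,0.5],0],[[0,0,0],0]]' 0; python3 f.py
```

```text
clock: 19.88
position: [0.4454, 0.2533, 0.0603]
orientation: [0.898, 0.439, 0.0, 0.0]
ft_force: [-0.2, -0.2, 2.4]
opening: -0.0
20.025 F [-0.563  -0.7591  1.9841] Fn 1.8484181517773977 each [2.2223 2.2838 1.8351 1.0525] pos [0.4454 0.2533 0.0603] eff [-46.6432 -44.1762]
clock: 20.27
position: [0.4453, 0.2535, 0.0598]
orientation: [0.898, 0.439, 0.0, 0.0]
ft_force: [-1.0, -0.6, 3.4]
opening: 0.002
20.425 F [-0.3769 -0.4941  3.1863] Fn 2.9570244112757735 each [2.9952 3.2729 2.6034 2.9566] pos [0.4453 0.2535 0.0598] eff [-45.9504 -43.6001]
```

```bash
python3 -m jog '[[[0,-0.19,0.46],0],[[0,0,0],0]]' 0; python3 f.py
python3 -m jog '[[[0,-0.19,0.46],0],[[0,0,0],0]]' 0; python3 f.py
```

```text
clock: 20.68
position: [0.4452, 0.2536, 0.0593]
orientation: [0.898, 0.439, 0.0, 0.0]
ft_force: [-0.7, -1.0, 4.3]
opening: 0.0
20.825 F [-0.427  -1.1107  4.7575] Fn 4.541206178297835 each [3.9703 4.8314 4.6809 4.6822] pos [0.4452 0.2536 0.0593] eff [-45.2519 -42.9751]
clock: 21.08
position: [0.4451, 0.2537, 0.0589]
orientation: [0.898, 0.439, 0.0, 0.0]
ft_force: [-0.3, -1.7, 5.9]
opening: 0.001
21.225 F [-0.2019 -1.7744  6.0421] Fn 5.951817767867073 each [5.7359 5.6899 6.4686 5.9129] pos [0.4451 0.2537 0.0589] eff [-44.7602 -42.583 ]
```

```bash
python3 -m jog '[[[0,-0.19,0.46],0],[[0,0,0],0]]' 0; python3 f.py
python3 -m jog '[[[0,-0.19,0.46],0],[[0,0,0],0]]' 0; python3 f.py
```

```text
clock: 21.48
position: [0.445, 0.2538, 0.0586]
orientation: [0.898, 0.439, 0.0, 0.0]
ft_force: [-0.9, -1.8, 6.8]
opening: 0.003
21.625 F [-0.5461 -2.398   6.2784] Fn 6.2130357077679665 each [6.4613 6.6105 6.1316 5.6486] pos [0.445  0.2538 0.0586] eff [-44.4164 -42.366 ]
clock: 21.88
position: [0.4449, 0.2539, 0.0582]
orientation: [0.898, 0.439, 0.0, 0.0]
ft_force: [0.0, -2.1, 6.7]
opening: 0.001
22.025 F [-0.9068 -2.3494  6.8636] Fn 6.637968197557505 each [6.7362 6.8935 6.7305 6.1916] pos [0.4449 0.2539 0.0582] eff [-44.182  -42.2117]
```

```bash
python3 -m jog '[[[0,-0.19,0.46],0],[[0,0,0],0]]' 0; python3 f.py
python3 -m jog '[[[0,-0.19,0.46],0],[[0,0,0],0]]' 0; python3 f.py
```

```text
clock: 22.28
position: [0.4447, 0.2541, 0.0578]
orientation: [0.898, 0.439, 0.0, 0.0]
ft_force: [-1.3, -2.0, 6.9]
opening: -0.003
22.425 F [-0.9464 -2.1037  7.5463] Fn 7.202554186390451 each [6.4427 7.1393 7.8828 7.3454] pos [0.4447 0.254  0.0578] eff [-44.144  -42.1696]
clock: 22.68
position: [0.4445, 0.2542, 0.0572]
orientation: [0.898, 0.439, 0.0, 0.0]
ft_force: [-0.9, -2.5, 6.5]
opening: -0.008
22.825 F [-0.2381 -2.0987  6.5169] Fn 6.456156784598636 each [6.3615 5.9868 6.4273 7.0491] pos [0.4445 0.2542 0.0572] eff [-44.4267 -42.3087]
```

```bash
python3 -m jog '[[[0,-0.19,0.46],0],[[0,0,0],0]]' 0; python3 f.py
python3 -m jog '[[[0,-0.15,0.37],0],[[0,0,0],0]]' 0; python3 f.py
```

```text
clock: 23.08
position: [0.4443, 0.2543, 0.0566]
orientation: [0.898, 0.439, 0.0, 0.0]
ft_force: [0.2, -1.2, 5.8]
opening: 0.002
23.225 F [ 0.29   -0.9615  5.2606] Fn 5.184979546683845 each [5.7439 4.7457 4.7986 5.4518] pos [0.4442 0.2543 0.0565] eff [-45.1935 -42.6847]
clock: 23.48
position: [0.4439, 0.2544, 0.0559]
orientation: [0.898, 0.439, -0.0, -0.0]
ft_force: [0.8, -1.1, 3.5]
opening: 0.0
23.625 F [ 0.4783 -0.4646  2.796 ] Fn 2.8408640679286483 each [3.7466 2.4053 2.5919 2.6196] pos [0.444  0.2544 0.0559] eff [-45.9974 -43.01  ]
```

Force peaked at 7.2 N and has dropped to 2.8 N, so the key has clicked at about 3.8–4.2 mm of travel. I back off along the key's normal.

```bash
python3 -m jog '[[[0,0.37,-0.93],0],[[0,0.74,-1.86],0],[[0,1.5,-3.7],0],[[0,2.2,-5.6],0],[[0,0,-10],0],[[0,0,-25],0],[[0,0,-40],0],[[0,0,-40],0],[[0,0,-20],0],[[0,0,0],0],[[0,0,0],0]]' 0
python3 f.py
python3 - <<'E'
from h import *
np.set_printoptions(precision=4,suppress=True)
p,d,m,P=snap("wrist","w6");p2,_,_,_=snap("scene","s6")
k=(np.hypot(P[...,0]-.36,P[...,1]-.32)<.05)&(P[...,2]>.13)&(P[...,2]<.15);q=P[k];print(k.sum(),cv2.minEnclosingCircle((q[:,:2]*1000).astype(np.float32)),q[:,2].mean())
E
python3 key.py pics/w6.npz
```

```text
clock: 25.0
position: [0.4472, 0.2512, 0.2021]
orientation: [0.898, 0.439, -0.001, -0.0]
ft_force: [-0.4, 0.4, -0.3]
opening: 0.001
25.15 F [0.0084 0.0989 0.0118] Fn -0.009358476063256085 each [-0.495   0.2366  0.5607 -0.3398] pos [0.447  0.2511 0.2017] eff [-45.6919 -50.3545]
1970 ((359.2564392089844, 319.8729248046875), 15.546236038208008) 0.13892541791872426
panel h0 0.11309438620118815 0.0006419583911744396
slope deg 22.023713088266057 [0.4045 0.0007 0.0843]
round stand 0.013938293591341647 730 mean [0.4433 0.2544 0.0589] mid [0.4434 0.2542 0.0589] loc -0.09974704550914852 6.378192166688194e-05 ext 0.027064145067405426 0.02703913075283937
square stand 0.0050183859876219705 675 mean [0.4695 0.2933 0.0506] mid [0.4698 0.293  0.0505] loc -0.09653286422678431 -0.04670379604256698 ext 0.02356365208112457 0.023691230726427426
bar stand 0.005030852237975933 345 mean [0.4123 0.2195 0.0506] mid [0.4118 0.2191 0.0506] loc -0.09672193672956525 0.0466701395813564 ext 0.011137954764578989 0.03350309434785703
```

View pics/w6.png

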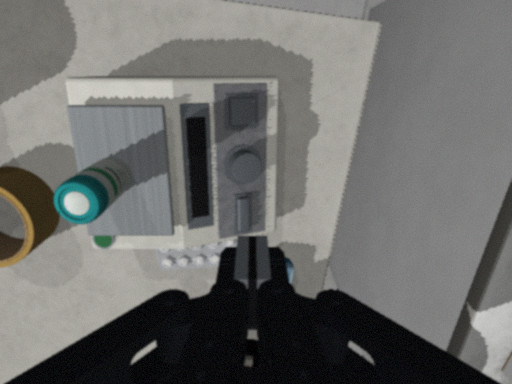

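View pics/s6.png

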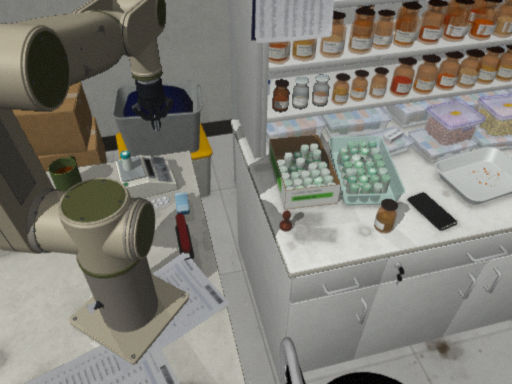

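The last pictures show the vial upright on the plate, with its cap at (78,203) in the wrist view, and the fingers clear of everything. The other things stand where they did. The round key reads 0.9 mm lower than before, which fits taken-up free play. Handing in.

```bash
python3 -c "
from rig import *
print(sign_off())"
```

```text
the job is handed in; nothing more can be done
None
```

I stood the vial on the balance plate, pressed the round key once past its click, let it come back up, and handed the job in at about 25 s. The sign-off gives no verdict, so everything below comes from my own measurements.

- **Vial:** it touched down with about 5 N and stayed upright after I let go. Its axis was about 7 mm from the plate's centre in the last picture, and it had moved about 1 mm since I let go.
- **Key press:** I pressed in steps of about 0.5 mm. The force peaked at 7.2 N and fell to 2.8 N, and I stopped there. That means about 3.8–4.2 mm of dome travel, with the click at 2.6 mm and the limit at 6 mm.
- **Afterwards:** the fingers are about 14 cm above the key and the measured force is about zero. The square and bar keys stand as high as before. I only checked the other things by eye, and they look unmoved.
- **One reading that differed:** the round key's top sits about 0.9 mm lower than before the press. I take this to be its free play, which stays where it is left. If it were the dome itself, it would just miss the 0.8 mm limit, and I have no separate reading of the dome to rule that out.

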